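Set the bar to the stop and clamp it inside the saw guard

ROBOT

A 6-joint arm with a two-finger parallel gripper is mounted at the origin on the work surface. World frame = base frame: x ahead of the robot, y to its left, z up, the work surface at z = 0. Lengths are in mm, angles in rad, forces in N, time in s.
With the tool pointing down it reaches from about 400 to 925 mm from the base axis. Payload 12.5 kg.
Tool frame: the origin (TCP) lies midway between the tips of the shut fingers; the grasp point (between the pads) lies 19 mm behind it; z points along the fingers, y is the line along which they close (so a half turn about z gives the same grasp; the last joint's range is limited). The gripper opens to 95 mm and grips with 3 to 60 N. Pads are 20 mm wide; open, the fingers measure 119 mm over their backs; the gripper's body (75 mm by 180 mm) begins 59 mm behind the grasp point.
Start: joints at [1.053, 0.491, 1.559, -0, 1.092, -0.106], TCP at [250.149, 572.778, 193.461] pointing down, gripper open.
Joint ranges: [-3.1, 3.1], [-0.84, 2.19], [0.05, 2.79], [-1.13, 4.28], [0.06, 2.93], [-2.69, 2.69]. Speed limits (rad/s): [2.22, 2.22, 2.79, 3.14, 3.14, 3.14].

INTERFACE

Orientations are given as [roll, pitch, yaw] about the fixed x, y, z axes, in that order (R = Rz(yaw) Ry(pitch) Rx(roll)).
In Python, from cell import state, read_camera, job_done gives the robot as it stands.
- The arm moves only by the tool carry_out, never from a script. Its argument "moves" is a list of rows, each an object with "slide": the shift along the tool's x, y, z as a fraction of full scale, a list of three; "spin": the turn about the tool's z as a fraction of full scale. A call has 1 to 12 rows; each row shifts and turns the commanded pose from where the row before left it, along the tool's axes as they then stand; what a row does not reach is not made up. Full scale, the value 1, is 0.4 m for a shift and 30 degrees for a turn. A row lasts 1/12 s, in which the tool goes at most 41.7 mm and 7.16 degrees, less where a joint would pass 70% of its speed; a pose out of reach is approached as far as the arm can. A call with a number of a shift or a turn outside -1 to 1 is refused whole. A call with a gripper value outside its range is refused whole. "hand" is the closure, from 0 (fully open) to 1 (shut), set as the call begins (left out, the last holds). The fingers move at their own pace and stop on an object; the grip force is fixed at half the most. Time passes only in rows, so rows that do not move let the fingers close. It gives the time, the measured TCP pose, the force, the opening and the grip force at its end, in the units of the state.
- state(): the state, without advancing time (a new reading comes with each control period).
- read_camera(name): name is "scene" or "top"; returns a dict with "color" (384x512x3 uint8, red, green, blue), "K" (3x3 intrinsics, pixels), "R" (3x3) and "t" (3): a world point X has camera coordinates R X + t. Camera axes: x right, y down, z forward; pixel columns grow to the right and rows downward; lengths in mm; the calibration is good to about 2 mm. A picture is of the moment at which its call begins. There is no depth.
- job_done(): hands the job in; it is judged then, once.
The state is a dict: "t": time; "joints": joint angles; "qvel": joint speeds; "tau": joint torques, N m; "eef_pos": TCP position; "tcp_rot": TCP orientation; "ft_force": force on the tool from outside, world axes, zero at the start; "moment": the same for the moment, N m; "opening": opening from 0.0 (shut) to 1.0 (fully open); "grip_force": force on a finger pad.
Only numpy, scipy, OpenCV 4.12 (cv2) and the standard library are available. Lean on these libraries where they do the work, as an engineer would, in place of code of your own. Each camera call takes 0.05 s, during which the arm holds its last target. There are 200 camera calls.

TASK

The square bar in the bench cut-off saw has to be set up for its next cut. Reach in through the open window in the top of the saw's guard and, with the fingertips, push the bar along its channel until its end is against the length stop, then press the toggle clamp's raised handle all the way down so that the clamp locks on the bar, and take the hand back out. Do not touch the guard or the blade, do not lift the bar out of its channel, and leave the other things where they are.

Things in the scene. Friction and masses are not known exactly. Their poses are not given: they have to be found in the camera images.
- saw: fixed white bench-top cut-off saw; base 380 (x) x 540 (y) mm, its steel bed at z = 100 mm; blue motor housing on its +y side (x 65 to 195, y 165 to 325, up to z 215). Origin on the bench surface below the clamp; z up, x away from the operator. 'Saw frame' in these notes means this frame, in mm
- channel (a point): middle of the floor of the channel in which the bar lies (saw frame x 45, y 0, z 140). The channel runs along saw y, 26 mm wide; its block spans x 20 to 70, y -30 to 38, with rails up to z 152. The bar sticks out past the block at both ends, with nothing beside or below those ends down to the bed
- guard: fixed guard over the bed, same frame as the saw: clear upright panels between aluminium posts, outside x -165 to 195, y -208 to 145, top at z 220. Its roof is 12 mm thick at the frames (z 208 to 220) and has one open window edged in dark steel. Not to be touched
- window (a point): centre of the guard's window, at the height of the roof's top (saw frame x -15, y -41.5, z 220 mm). The opening is 240 mm along saw x (x -135 to 105) by 253 mm along saw y (y -168 to 85)
- blade: thin steel saw blade, 124 mm diameter, with dark flanges, upright in the saw's x-z plane, standing still and drawn back behind the bar; same frame as saw: centre x 130, y 55, z 135 mm, nearest edge at x = 68 mm; flanges and nut reach y 38 to 64 at its middle. Not to be touched
- bar: loose square aluminium bar 24 x 130 x 24 mm (0.14 to 0.28 kg) lying in the channel, its length along y; origin at the centre of its underside (z = 140 mm in the saw), so its ends are at y = -65 and +65 mm in its own frame and its top is 24 mm up. It slides along saw y with little friction; it starts 10 to 45 mm short of the stop, which is at its +y end
- length_stop: fixed adjustable length stop on the saw's bed: a steel plate 28 (x) x 10 (y) x 64 (z) mm on a foot; origin at bed level on the plate's flat face, which looks to -y. Same axes as the saw
- stop_face (a point): point on the length stop's face, 52 mm above the bed, on the bar's axis: the middle of the bar's +y end comes here
- clamp_hinge (a point): axis of the clamp handle's hinge (saw frame x -20, y 0, z 150), axis along saw y. The fixed clamp body around it fills x -43 to 19, y -22 to 22 up to z 126 and x -30 to 5, y -15 to 15 up to z 160. The open clamp arm stands over it at y -8 to 8, x -25 to 25, up to z 224
- clamp_handle (a joint): angle of the toggle clamp's handle, rad: 0 = fully raised (42 deg above level), 0.72 = pressed fully down and locked (1 deg above level). Starts at 0 to 0.12 and stays where left. Resists with about 0.4 N m (7 N at 60 mm out), up to 0.65 N m as the foot meets the bar. The clamp arm swings down with it
- handle_end (a point): centre of the free end of the clamp handle, 90 mm from its hinge towards saw -x; a steel strip, then a black rubber grip of 15 mm diameter from 38 to 90 mm out
- clamp_foot: black rubber foot, 15 mm diameter, under the clamp arm's spindle; origin at the centre of its underside. Open, it hangs raised on the operator's side of the bar; locked, it presses on top of the bar at saw y = 0 with a few newtons
- offcut: bystander: aluminium offcut 24 x 26 x 24 mm lying on the saw's bed inside the guard, at its operator's side; origin at the centre of its underside
- spare_bar: bystander: aluminium bar 24 x 160 x 24 mm on the bench to the right of the saw; origin at the centre of its underside
- jar: bystander: jar 52 mm in diameter, 70 mm high, on the bench to the right of the saw; origin at the centre of its underside
- hex_driver: bystander: hex driver lying on the bench to the right of the saw
Not all that is in view belongs to the job. What is shaped like the bar but yellow is not meant.

How it is judged (in metres and radians):
On the way, in this order (a step that is already met when the one before it is completed fails the run):
1. the bar lies against the length stop (within 2 mm) with the clamp still open (y of bar in the frame of stop_face above -0.067 m and value of joint clamp_handle below 0.45 rad), for 0.1 s.
2. the clamp handle is pressed fully down (within 0.06 rad) with the bar under its foot (value of joint clamp_handle above 0.66 rad and contact force between clamp_foot and bar above 1.5 N), for 0.2 s.
At the end, for the whole second after the job is handed in: The bar's end is within 2 mm of the length stop and the bar lies in its channel at rest; the clamp handle is down to within 0.06 rad of its stop and the foot presses the bar with more than 1.5 N; the hand is out of the guard (all of step 2 and y of bar in the frame of stop_face above -0.067 m and z of bar in the frame of saw below 0.144 m and linear speed of bar below 0.01 m/s and (z of the grasp point in the frame of saw above 0.24 m or horizontal distance between the grasp point and window above 0.26 m)); the robot touches nothing.
It fails at once if the robot touches the guard (contact force between any of the arm, the fingers and guard above 0.5 N).
It fails at once if the robot touches the blade (contact force between any of the arm, the fingers and blade above 0.5 N).
It fails at once if the bar is lifted out of its channel (z of bar in the frame of saw above 0.148 m).
It fails at once if a bystander is moved (distance of any of offcut, spare_bar, jar, hex_driver from where it was at the start of the episode above 0.02 m).
It also fails if it takes over 45 s, if anything falls off the work surface, if the arm or the gripper's body presses on something with over 40 N, if the wrist force passes 120 N, or if a joint passes its speed limit or range.

## Working session

There is one attempt and no reset: what is moved stays moved. The work goes in short steps, Python scripts to look and compute and a tool call to move; the robot and the scene stay as the last step left them, time stands still between calls to the robot, and variables do not carry over. Pictures are saved under pics/ and viewed, at most 10 in all, crops included, and the job is handed in when it is done.

Besides the shell and the picture viewer there is one more tool, called after "Emit:" by a JSON object that holds its "method" and its "body", one argument or row to a line. carry_out: Moves the arm, as the interface text tells. Shift numbers are shares of 0.4 m and turn numbers shares of 30 degrees, none past 1 either way. Its arguments: {"type":"object","properties":{"moves":{"type":"array"},"hand":{"type":"number"}},"required":["moves"]}

```bash
ls; mkdir -p pics
python3 - <<'E'
from cell import *
import cv2,numpy as np
for n in("scene","top"):
    c=read_camera(n); cv2.imwrite(f"pics/{n}0.png",c["color"][:,:,::-1]); np.savez(f"{n}0.npz",**c)
    print(n,c["K"].round(1).tolist(),c["R"].round(4).tolist(),c["t"].round(1).tolist())
print(state())
E
```

```text
pics
scene [[467.0, 0.0, 254.5], [0.0, 467.0, 186.0], [0.0, 0.0, 1.0]] [[0.9038, 0.4279, 0.0059], [0.3454, -0.7212, -0.6005], [-0.2527, 0.5447, -0.7996]] [-511.6, -200.6, 1320.4]
top [[356.3, 0.0, 253.2], [0.0, 356.3, 189.0], [0.0, 0.0, 1.0]] [[0.024, -0.9996, 0.0138], [-0.9985, -0.0247, -0.0482], [0.0485, -0.0126, -0.9987]] [-124.3, 616.6, 852.5]
{'t': 0.1, 'joints': array([ 1.05339494e+00,  4.91478906e-01,  1.55937741e+00, -1.53449249e-05,
        1.09169205e+00, -1.05581543e-01]), 'qvel': array([ 0.0007762 , -0.00220542, -0.0034914 ,  0.00068363, -0.00138376,
        0.00174074]), 'tau': array([ 1.73969827e-03, -6.13622332e+01, -2.58603090e+01,  6.93647400e-02,
        4.70383116e-02, -8.26382529e-05]), 'eef_pos': array([250.0324055 , 572.5589841 , 192.93667125]), 'tcp_rot': array([-3.14064083e+00, -8.71837931e-05,  2.72977985e+00]), 'ft_force': array([-0.81348948,  0.03020998, -0.06306119]), 'moment': array([ 0.01913344,  0.05394085, -0.02569091]), 'grip_force': 0.0, 'opening': 1.0003639343482686}
```

View pics/scene0.png

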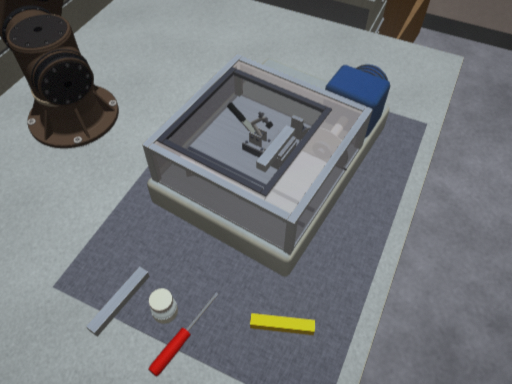

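View pics/top0.png

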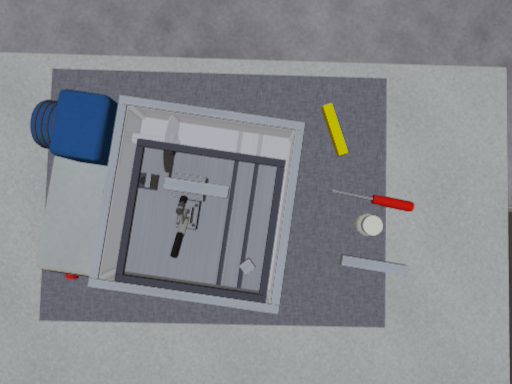

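The scene view shows the saw with its window, and the bar lies inside at about (275,147). In the top view the bar is at about (196,187), the stop at about (150,182), the handle's black grip at about (177,245) and the offcut at (248,267). The lookalikes are the yellow bar at (335,130) and the spare bar at (374,264). The grey bar in the channel under the window is the one meant. I'll enlarge that area to confirm and to get the corners.

Run:
```python
import cv2,numpy as np
c=np.load("top0.npz")["color"][:,:,::-1]
cv2.imwrite("pics/crop1.png",cv2.resize(c[90:315,85:310],None,fx=2.6,fy=2.6,interpolation=cv2.INTER_CUBIC))
g=cv2.cvtColor(c,cv2.COLOR_BGR2GRAY)
for r in (200,230): print(r,g[r,95:305].tolist())
for q in (165,215): print(q,g[90:315,q].tolist())
```

```text
200 [161, 161, 161, 162, 161, 161, 160, 157, 155, 154, 154, 158, 156, 152, 149, 130, 122, 155, 149, 148, 148, 149, 148, 148, 148, 148, 148, 148, 148, 147, 147, 140, 111, 69, 70, 68, 72, 71, 69, 56, 42, 99, 140, 139, 138, 137, 138, 139, 139, 139, 141, 140, 140, 140, 138, 139, 141, 137, 137, 137, 138, 139, 138, 138, 138, 138, 138, 139, 139, 137, 138, 137, 136, 138, 138, 138, 138, 138, 137, 138, 138, 136, 136, 129, 80, 25, 27, 28, 25, 28, 15, 44, 92, 117, 114, 104, 104, 98, 91, 94, 95, 116, 121, 127, 120, 121, 126, 116, 66, 72, 104, 137, 137, 138, 139, 137, 139, 137, 136, 139, 138, 139, 137, 136, 137, 136, 135, 137, 138, 139, 136, 137, 135, 114, 72, 71, 72, 88, 122, 138, 137, 136, 137, 140, 140, 141, 140, 139, 138, 137, 137, 139, 140, 132, 95, 69, 71, 71, 94, 134, 138, 136, 137, 138, 140, 137, 138, 141, 140, 140, 141, 139, 141, 141, 139, 140, 126, 75, 72, 69, 71, 70, 73, 69, 96, 152, 176, 170, 153, 150, 140, 157, 156, 154, 155, 158, 155, 154, 146, 102, 105, 101, 103, 107, 111, 110, 106, 103, 107, 106]
230 [159, 159, 158, 158, 159, 158, 160, 159, 157, 154, 131, 122, 155, 148, 148, 148, 1
[... 2444 characters left out ...]
, 138, 139, 137, 138, 140, 138, 138, 137, 137, 136, 135, 150, 159, 157, 156, 156, 155, 156, 157, 157, 156, 156, 161, 150, 135, 138, 139, 138, 138, 138, 139, 139, 138, 138, 138, 138, 138, 138, 138, 137, 138, 137, 138, 137, 137, 138, 138, 138, 138, 137, 137, 138, 138, 137, 137, 138, 139, 137, 138, 137, 138, 138, 137, 136, 138, 136, 137, 137, 139, 138, 138, 139, 139, 139, 138, 140, 140, 139, 140, 140, 140, 141, 141, 141, 140, 142, 141, 142, 141, 140, 140, 140, 140, 139, 140, 138, 139, 140, 139, 139, 138, 137, 137, 138, 136, 137, 135, 133, 131, 129, 127, 113, 93, 86, 59, 54, 71, 70, 71, 71, 72, 71, 62, 125, 159, 156, 156, 155, 157, 157, 157, 148, 121, 102, 101, 103, 101, 101, 102, 105, 106, 104]
```

View pics/crop1.png

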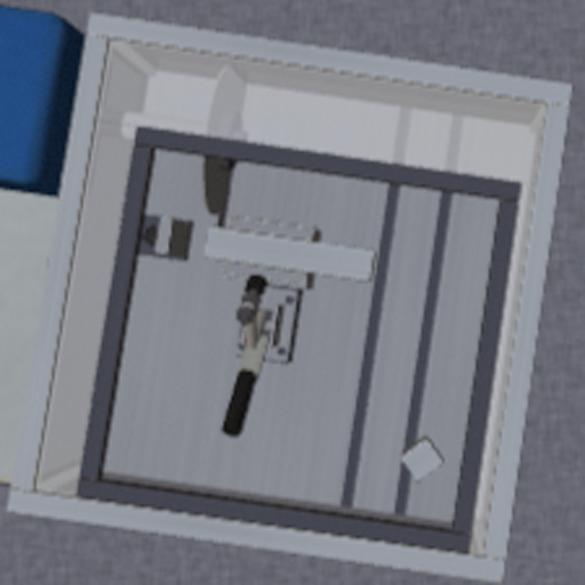

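The crop confirms it: the grey bar runs from (207,241) to (374,263) in the channel, and its left (+y) end faces the stop plate, whose top edge is at u≈171. The handle grip ends at about (232,430).

```bash
cat > h.py <<'E'
import numpy as np, cv2
from scipy.optimize import least_squares
C={n:dict(np.load(f"{n}0.npz")) for n in("scene","top")}
def ray(c,u,v,z):
    d=c["R"].T@np.linalg.inv(c["K"])@[u,v,1]; o=-c["R"].T@c["t"]
    return o+d*(z-o[2])/d[2]
def proj(c,X):
    p=(np.asarray(X)@c["R"].T+c["t"])@c["K"].T; return p[:,:2]/p[:,2:]
def s2w(P,X):
    X=np.atleast_2d(X).astype(float); a=P[2]; R=np.array([[np.cos(a),-np.sin(a)],[np.sin(a),np.cos(a)]])
    return np.c_[X[:,:2]@R.T+P[:2],X[:,2]]
def w2s(P,X):
    a=P[2]; R=np.array([[np.cos(a),-np.sin(a)],[np.sin(a),np.cos(a)]]); X=np.atleast_2d(X)
    return np.c_[(X[:,:2]-P[:2])@R,X[:,2]]
E
python3 - <<'E'
from h import *
k=lambda u,v:(85.0-.3+u/2.6,90-.3+v/2.6)
px=np.array([k(93,14),k(572,86),k(502,576),k(9,510)])
G=np.array([[195,145,220],[195,-208,220],[-165,-208,220],[-165,145,220.]])
c=C["top"]
f=lambda P:(proj(c,s2w(P,G))-px).ravel()
P=least_squares(f,[500,0,0]).x
print(P,f(P).round(1)); np.save("P.npy",P)
for n,p in dict(barA=(207,241),barB=(374,263)).items(): print(n,w2s(P,ray(c,*k(*p),164)).round(1))
print("stop",w2s(P,ray(c,*k(171,238),164)).round(1)); print("handleend",[w2s(P,ray(c,*k(232,430),z)).round(1) for z in(205,210)])
print("offcut",w2s(P,ray(c,*k(422,459),124)).round(1))
W=[[x,y,220] for x,y in((105,85),(105,-168),(-135,-168),(-135,85))]
R=[[x,y,152] for x,y in((70,38),(70,-30),(20,-30),(20,38))]
ims=[]
for n,s,(x0,y0,x1,y1) in(("top",2.6,(85,90,310,315)),("scene",2.6,(140,55,375,255))):
    im=cv2.resize(C[n]["color"][y0:y1,x0:x1,::-1],None,fx=s,fy=s,interpolation=cv2.INTER_CUBIC)
    for Q,col in((G,(0,0,255)),(W,(0,255,0)),(R,(255,0,255))):
        q=(proj(C[n],s2w(P,Q))+.5-[x0,y0])*s
        cv2.polylines(im,[q.round().astype(int)],True,col,1)
    cv2.imwrite(f"pics/ov_{n}.png",im)
E
```

```text
[ 5.71008376e+02  2.80448317e+01 -1.20098465e-01] [-1.  -1.2  0.7 -1.5  0.9  2.3 -0.6  0.2]
barA [[ 44.5  49.8 164. ]]
barB [[ 46.3 -80.7 164. ]]
stop [[ 42.8  77.6 164. ]]
handleend [array([[-89.6,   0.7, 205. ]]), array([[-88.8,  -0.3, 210. ]])]
offcut [[-104.1 -140.1  124. ]]
```

View pics/ov_top.png

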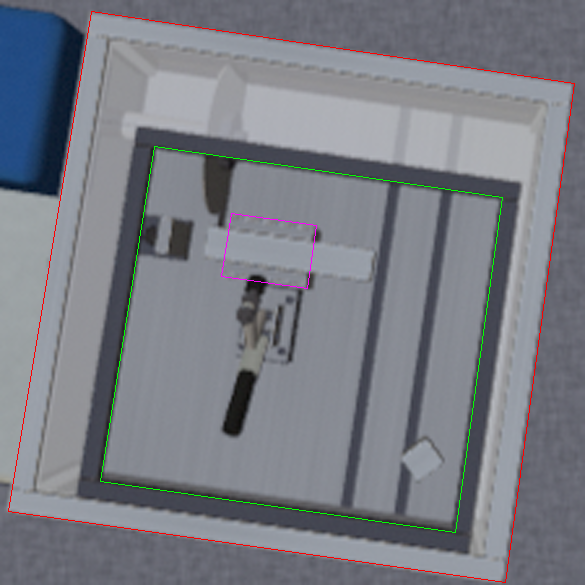

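View pics/ov_scene.png

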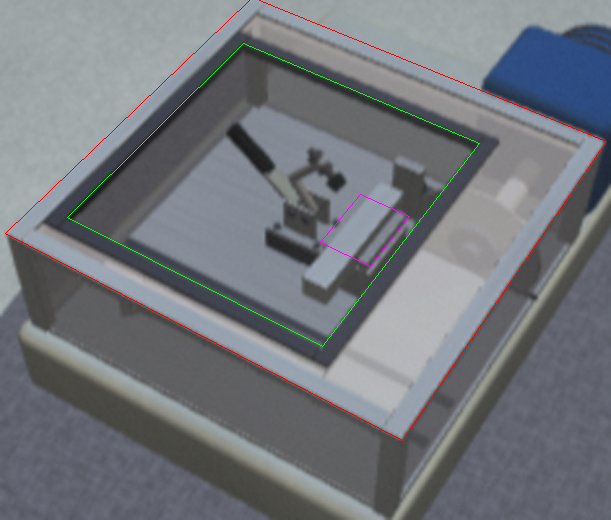

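The fit is good to 2–3 mm in both views. The window (green), guard (red) and channel (magenta) lines land on their edges. The bar is about 28 mm short of the stop. Next I shut the fingers, lift and line up the yaw.

Emit:
{"method": "carry_out", "body": {
  "moves": [
    {"slide": [0,0,-0.09],"spin": -0.186},
    {"slide": [0,0,-0.09],"spin": -0.186},
    {"slide": [0,0,-0.09],"spin": -0.186},
    {"slide": [0,0,0],"spin": 0},
    {"slide": [0,0,0],"spin": 0}
  ],
  "hand": 1
}}

```text
t: 0.52
eef_pos: [250.3, 573.1, 303.0]
tcp_rot: [3.139, 0.001, 3.022]
ft_force: [0.3, -0.9, -1.2]
opening: 0.704
grip_force: 0.0
```

```bash
cat > go.py <<'E'
import sys
from h import *
from cell import state
from scipy.spatial.transform import Rotation as Ro
P=np.load("P.npy"); s=state(); tgt=[float(a) for a in sys.argv[1:4]]
R=Ro.from_euler("xyz",s["tcp_rot"]).as_matrix()
d=s2w(P,tgt)[0]-s["eef_pos"]
print("t",round(s["t"],2),"saw",w2s(P,s["eef_pos"]).round(1),"rot",s["tcp_rot"].round(3),"want yaw",round(np.pi+P[2],4),"open",round(s["opening"],3),"F",s["ft_force"].round(1))
print("need mm",d.round(1),"tool share",(R.T@d/400).round(4))
E
python3 go.py 45 -105 290
```

```text
t 0.52 saw [[-383.7  502.7  303. ]] rot [3.139e+00 1.000e-03 3.022e+00] want yaw 3.0215 open 0.704 F [ 0.3 -0.9 -1.2]
need mm [ 352.8 -654.7  -13. ] tool share [-1.0714 -1.5196  0.0293]
```

Emit:
{"method": "carry_out", "body": {
  "moves": [
    {"slide": [-0.0536,-0.076,0],"spin": 0},
    {"slide": [-0.0536,-0.076,0],"spin": 0},
    {"slide": [-0.0536,-0.076,0],"spin": 0},
    {"slide": [-0.0536,-0.076,0],"spin": 0},
    {"slide": [-0.0536,-0.076,0],"spin": 0},
    {"slide": [-0.0536,-0.076,0],"spin": 0},
    {"slide": [-0.0536,-0.076,0],"spin": 0},
    {"slide": [-0.0536,-0.076,0],"spin": 0},
    {"slide": [-0.0536,-0.076,0],"spin": 0},
    {"slide": [-0.0536,-0.076,0],"spin": 0}
  ]
}}

```text
t: 1.35
eef_pos: [426.7, 243.4, 300.0]
tcp_rot: [-3.14, -0.002, 3.021]
ft_force: [0.5, 0.5, 0.5]
opening: 0.024
grip_force: 0.0
```

Emit:
{"method": "carry_out", "body": {
  "moves": [
    {"slide": [-0.0536,-0.076,0],"spin": 0},
    {"slide": [-0.0536,-0.076,0],"spin": 0},
    {"slide": [-0.0536,-0.076,0],"spin": 0},
    {"slide": [-0.0536,-0.076,0],"spin": 0},
    {"slide": [-0.0536,-0.076,0],"spin": 0},
    {"slide": [-0.0536,-0.076,0],"spin": 0},
    {"slide": [-0.0536,-0.076,0],"spin": 0},
    {"slide": [-0.0536,-0.076,0],"spin": 0},
    {"slide": [-0.0536,-0.076,0],"spin": 0},
    {"slide": [-0.0536,-0.076,0],"spin": 0},
    {"slide": [0,0,0],"spin": 0},
    {"slide": [0,0,0],"spin": 0}
  ]
}}

```text
t: 2.35
eef_pos: [603.1, -83.5, 298.9]
tcp_rot: [3.141, -0.004, 3.018]
ft_force: [-0.8, 0.4, 0.4]
opening: -0.0
grip_force: 0.0
```

```bash
python3 go.py 45 -107 153
```

```text
t 2.35 saw [[  45.3 -106.9  298.9]] rot [ 3.141 -0.004  3.018] want yaw 3.0215 open -0.0 F [-0.8  0.4  0.4]
need mm [  -0.3   -0.  -145.9] tool share [-0.0007 -0.0004  0.3647]
```

Emit:
{"method": "carry_out", "body": {
  "moves": [
    {"slide": [0,0,0.08],"spin": 0},
    {"slide": [0,0,0.08],"spin": 0},
    {"slide": [0,0,0.08],"spin": 0},
    {"slide": [0,0,0.06],"spin": 0},
    {"slide": [0,0,0.04],"spin": 0},
    {"slide": [0,0,0.025],"spin": 0},
    {"slide": [0,0,0],"spin": 0},
    {"slide": [0,0,0],"spin": 0}
  ]
}}

```text
t: 3.02
eef_pos: [603.2, -81.4, 155.5]
tcp_rot: [3.141, -0.0, 3.022]
ft_force: [0.6, -0.3, -0.6]
opening: 0.006
grip_force: 0.0
```

```bash
python3 go.py 45 -72 153
python3 - <<'E'
from cell import *; import cv2
im=read_camera("scene")["color"][55:255,140:375,::-1]
cv2.imwrite("pics/down.png",cv2.resize(im,None,fx=2.6,fy=2.6,interpolation=cv2.INTER_CUBIC))
E
```

```text
t 3.02 saw [[  45.  -104.8  155.5]] rot [ 3.141 -0.     3.022] want yaw 3.0215 open 0.006 F [ 0.6 -0.3 -0.6]
need mm [ 3.9 32.6 -2.5] tool share [0.     0.082  0.0064]
```

View pics/down.png

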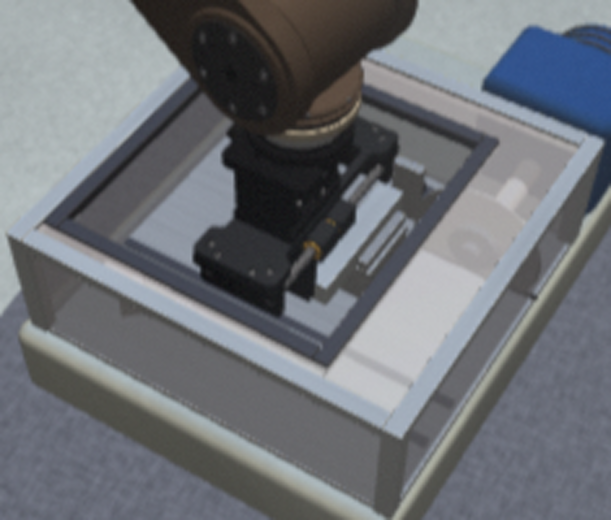

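The fingers are through the window just short of the bar's −y end (about (320,275)), with the body clear above the roof. I start the push slowly.

Emit:
{"method": "carry_out", "body": {
  "moves": [
    {"slide": [0,0.01,0.005],"spin": 0},
    {"slide": [0,0.01,0],"spin": 0},
    {"slide": [0,0.006,0],"spin": 0},
    {"slide": [0,0.006,0],"spin": 0},
    {"slide": [0,0.006,0],"spin": 0},
    {"slide": [0,0.006,0],"spin": 0},
    {"slide": [0,0.006,0],"spin": 0},
    {"slide": [0,0.006,0],"spin": 0},
    {"slide": [0,0.006,0],"spin": 0},
    {"slide": [0,0.006,0],"spin": 0},
    {"slide": [0,0.006,0],"spin": 0},
    {"slide": [0,0.006,0],"spin": 0}
  ]
}}

```text
t: 4.07
eef_pos: [607.2, -50.1, 153.4]
tcp_rot: [3.142, 0.0, 3.022]
ft_force: [0.3, -0.5, -0.4]
opening: 0.004
grip_force: 0.0
```

```bash
python3 go.py 45 -64.4 153
```

```text
t 4.07 saw [[ 45.3 -73.2 153.4]] rot [3.142 0.    3.022] want yaw 3.0215 open 0.004 F [ 0.3 -0.5 -0.4]
need mm [ 0.8  8.8 -0.4] tool share [0.0007 0.022  0.0011]
```

Emit:
{"method": "carry_out", "body": {
  "moves": [
    {"slide": [0,0.003,0],"spin": 0},
    {"slide": [0,0.003,0],"spin": 0},
    {"slide": [0,0.003,0],"spin": 0},
    {"slide": [0,0.003,0],"spin": 0},
    {"slide": [0,0.003,0],"spin": 0},
    {"slide": [0,0.003,0],"spin": 0},
    {"slide": [0,0,0],"spin": 0}
  ]
}}

```text
t: 4.65
eef_pos: [608.0, -42.9, 153.4]
tcp_rot: [3.141, -0.0, 3.022]
ft_force: [0.1, 0.2, -0.4]
opening: 0.005
grip_force: 0.0
```

```bash
python3 go.py 45 -64.4 153
```

```text
t 4.65 saw [[ 45.2 -66.  153.4]] rot [ 3.141 -0.     3.022] want yaw 3.0215 open 0.005 F [ 0.1  0.2 -0.4]
need mm [-0.   1.6 -0.4] tool share [0.0005 0.0041 0.001 ]
```

Not yet at the stop. I go on in small steps and watch for a force.

Emit:
{"method": "carry_out", "body": {
  "moves": [
    {"slide": [0,0.002,0],"spin": 0},
    {"slide": [0,0.002,0],"spin": 0},
    {"slide": [0,0.002,0],"spin": 0},
    {"slide": [0,0,0],"spin": 0}
  ]
}}

```text
t: 4.98
eef_pos: [608.3, -40.6, 153.4]
tcp_rot: [3.141, 0.0, 3.022]
ft_force: [-0.1, -0.1, -0.9]
opening: 0.007
grip_force: 0.0
```

Emit:
{"method": "carry_out", "body": {
  "moves": [
    {"slide": [0,0.002,0],"spin": 0},
    {"slide": [0,0.002,0],"spin": 0},
    {"slide": [0,0,0],"spin": 0}
  ]
}}

```text
t: 5.23
eef_pos: [608.5, -39.0, 153.5]
tcp_rot: [3.142, 0.0, 3.022]
ft_force: [-0.2, -0.7, -0.5]
opening: 0.005
grip_force: 0.0
```

```bash
python3 go.py 45 -64.4 153
python3 - <<'E'
from cell import *; import cv2
im=read_camera("scene")["color"][100:190,230:330,::-1]
cv2.imwrite("pics/push.png",cv2.resize(im,None,fx=6,fy=6,interpolation=cv2.INTER_CUBIC))
E
```

```text
t 5.23 saw [[ 45.3 -62.1 153.5]] rot [3.142 0.    3.022] want yaw 3.0215 open 0.005 F [-0.2 -0.7 -0.5]
need mm [-0.5 -2.2 -0.5] tool share [ 0.0007 -0.0057  0.0012]
```

View pics/push.png

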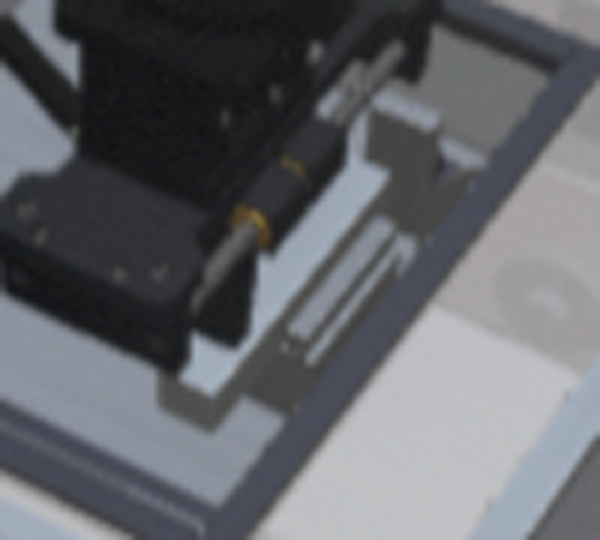

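The bar's −y end (crop (200,390)) has not moved, and the finger appears over it at (235,350). I check where the TCP really projects.

Run:
```python
from h import *; from cell import state
P=np.load("P.npy"); c=C["scene"]; e=state()["eef_pos"]
t=w2s(P,e)[0]
f=lambda Q:((proj(c,s2w(P,Q))+.5-[230,100])*6).round().tolist()
print("tcp",f([t]))
print("tip corners",f([t+[a,b,0] for a,b in((10,12),(10,-12),(-10,-12),(-10,12))]))
print("tip corners +40",f([t+[a,b,40] for a,b in((10,12),(10,-12),(-10,-12),(-10,12))]))
for y in(-80.5,-52.5): print("bar end",y,f([[57,y,164],[33,y,164],[33,y,140],[57,y,140]]))
for y in(49.6,77.5): print("bar far end",y,f([[57,y,164],[33,y,164]]))
```

```text
tcp [[212.0, 370.0]]
tip corners [[252.0, 360.0], [218.0, 403.0], [171.0, 380.0], [205.0, 338.0]]
tip corners +40 [[256.0, 287.0], [221.0, 330.0], [172.0, 307.0], [208.0, 265.0]]
bar end -80.5 [[214.0, 398.0], [157.0, 370.0], [156.0, 412.0], [212.0, 440.0]]
bar end -52.5 [[254.0, 347.0], [198.0, 320.0], [196.0, 363.0], [252.0, 389.0]]
bar far end 49.6 [[392.0, 175.0], [337.0, 150.0]]
bar far end 77.5 [[427.0, 131.0], [373.0, 107.0]]
```

Emit:
{"method": "carry_out", "body": {
  "moves": [
    {"slide": [0,0,-0.08],"spin": 0},
    {"slide": [0,0,-0.1],"spin": 0},
    {"slide": [0,0,-0.1],"spin": 0},
    {"slide": [0,0,-0.1],"spin": 0},
    {"slide": [0,0,0],"spin": 0},
    {"slide": [0,0,0],"spin": 0}
  ]
}}

```text
t: 5.78
eef_pos: [609.0, -39.2, 307.7]
tcp_rot: [-3.141, 0.005, 3.022]
ft_force: [0.2, 0.2, -1.3]
opening: 0.007
grip_force: 0.0
```

```bash
python3 go.py 45 -105 290
python3 - <<'E'
from h import *; from cell import *
P=np.load("P.npy"); e=state()["eef_pos"]; t=w2s(P,e)[0]
ims=[]
for n,(x0,y0) in(("scene",(215,60)),("top",(130,120))):
    c=read_camera(n); np.savez(n+"1.npz",**c)
    im=cv2.resize(c["color"][y0:y0+120,x0:x0+100,::-1],None,fx=4,fy=4,interpolation=cv2.INTER_CUBIC)
    for z,col in((0,(0,255,0)),(78,(0,0,255))):
        w=(10,12) if z==0 else (37.5,90)
        q=proj(c,s2w(P,[t+[a*w[0],b*w[1],z] for a,b in((1,1),(1,-1),(-1,-1),(-1,1))]))
        cv2.polylines(im,[((q+.5-[x0,y0])*4).round().astype(int)],True,col,1)
    ims.append(im)
cv2.imwrite("pics/up.png",np.hstack(ims))
E
```

```text
t 5.78 saw [[ 45.8 -62.2 307.7]] rot [-3.141  0.005  3.022] want yaw 3.0215 open 0.007 F [ 0.2  0.2 -1.3]
need mm [ -5.9 -42.4 -17.7] tool share [ 0.0022 -0.1069  0.0442]
```

View pics/up.png

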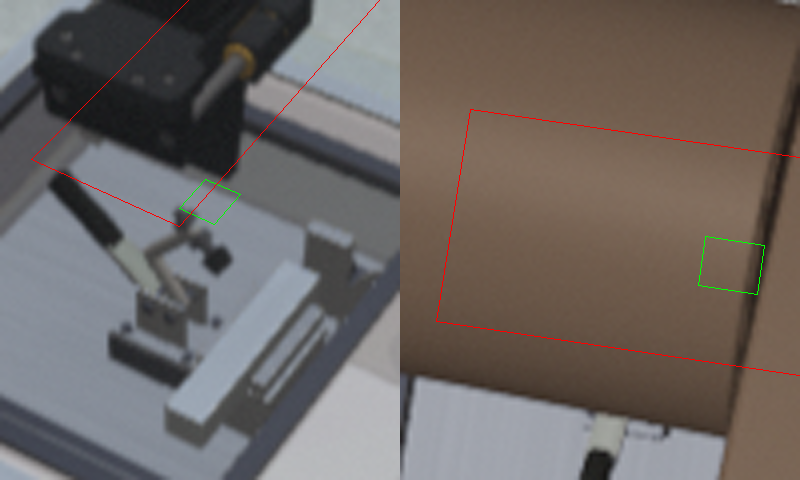

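The tip seen (lowest corner near (232,182)) is higher than the reported TCP projects (green, (212,223)). I enlarge it with more contrast to measure the offset.

Run:
```python
from h import *
P=np.load("P.npy"); t=np.array([45.8,-62.2,307.7])
c=dict(np.load("scene1.npz")); x0,y0,s=215,30,8
im=cv2.resize(c["color"][y0:y0+75,x0:x0+95,::-1],None,fx=s,fy=s,interpolation=cv2.INTER_CUBIC)
im=(255*(im/255.)**.5).astype(np.uint8)
for dz,col in((0,(0,255,0)),(19,(0,255,255))):
    for z in(0,40):
        q=proj(c,s2w(P,[t+[a*10,b*12,z+dz] for a,b in((1,1),(1,-1),(-1,-1),(-1,1))]))
        cv2.polylines(im,[((q+.5-[x0,y0])*s).round().astype(int)],True,col,1)
cv2.imwrite("pics/zoom.png",im)
```

```text
(no output)
```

View pics/zoom.png

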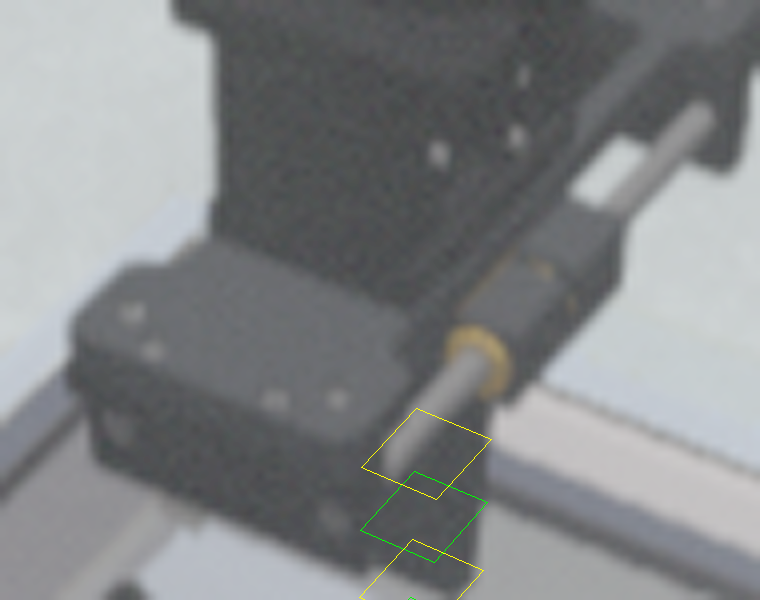

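The finger is clearly longer or shorter than the reported TCP implies: it seems about 15–20 mm higher. I settle this by touching the bare bench beside the saw (world about (340,−310)), where the height is known and the tip is in plain view.

Emit:
{"method": "carry_out", "body": {
  "moves": [
    {"slide": [0.0587,-0.0752,0],"spin": 0},
    {"slide": [0.0587,-0.0752,0],"spin": 0},
    {"slide": [0.0587,-0.0752,0],"spin": 0},
    {"slide": [0.0587,-0.0752,0],"spin": 0},
    {"slide": [0.0587,-0.0752,0],"spin": 0},
    {"slide": [0.0587,-0.0752,0],"spin": 0},
    {"slide": [0.0587,-0.0752,0],"spin": 0},
    {"slide": [0.0587,-0.0752,0],"spin": 0},
    {"slide": [0.0587,-0.0752,0],"spin": 0},
    {"slide": [0.0587,-0.0752,0],"spin": 0},
    {"slide": [0,0,0],"spin": 0}
  ]
}}

```text
t: 6.8
eef_pos: [335.6, -312.9, 304.0]
tcp_rot: [3.141, -0.003, 3.017]
ft_force: [0.2, 0.8, -0.1]
opening: 0.007
grip_force: 0.0
```

Emit:
{"method": "carry_out", "body": {
  "moves": [
    {"slide": [0,0,0.09],"spin": 0},
    {"slide": [0,0,0.09],"spin": 0},
    {"slide": [0,0,0.09],"spin": 0},
    {"slide": [0,0,0.09],"spin": 0},
    {"slide": [0,0,0.09],"spin": 0},
    {"slide": [0,0,0.08],"spin": 0},
    {"slide": [0,0,0.06],"spin": 0},
    {"slide": [0,0,0.04],"spin": 0},
    {"slide": [0,0,0.03],"spin": 0},
    {"slide": [0,0,0],"spin": 0},
    {"slide": [0,0,0],"spin": 0}
  ]
}}

```text
t: 7.72
eef_pos: [339.0, -308.9, 40.5]
tcp_rot: [3.139, -0.002, 3.022]
ft_force: [0.0, -0.2, 0.6]
opening: 0.005
grip_force: 0.0
```

Run:
```python
from h import *; from cell import *
s=state(); e=s["eef_pos"]; P=np.load("P.npy"); t=w2s(P,e)[0]
print(e.round(1),s["tcp_rot"].round(3),s["ft_force"].round(1))
c=read_camera("scene"); np.savez("scene2.npz",**c)
q0=proj(c,[e])[0]; x0,y0=(q0-[55,60]).astype(int); s=6
im=cv2.resize(c["color"][y0:y0+85,x0:x0+110,::-1],None,fx=s,fy=s,interpolation=cv2.INTER_CUBIC)
im=(255*(im/255.)**.5).astype(np.uint8)
for z,w,col in((0,(10,12),(0,255,0)),(78,(37.5,90),(0,0,255))):
    q=proj(c,s2w(P,[t+[a*w[0],b*w[1],z] for a,b in((1,1),(1,-1),(-1,-1),(-1,1))]))
    cv2.polylines(im,[((q+.5-[x0,y0])*s).round().astype(int)],True,col,1)
cv2.imwrite("pics/touch.png",im); print(q0,x0,y0)
```

```text
[ 339.  -308.9   40.5] [ 3.139e+00 -2.000e-03  3.022e+00] [ 0.  -0.2  0.6]
[102.21061504 237.904112  ] 47 177
```

Emit:
{"method": "carry_out", "body": {
  "moves": [
    {"slide": [0,0,0.04],"spin": 0},
    {"slide": [0,0,0.02],"spin": 0},
    {"slide": [0,0,0.01],"spin": 0},
    {"slide": [0,0,0.01],"spin": 0},
    {"slide": [0,0,0],"spin": 0},
    {"slide": [0,0,0],"spin": 0}
  ]
}}

```text
t: 8.27
eef_pos: [339.5, -309.8, 9.6]
tcp_rot: [3.142, 0.0, 3.022]
ft_force: [-0.1, 0.7, 0.6]
opening: 0.004
grip_force: 0.0
```

Emit:
{"method": "carry_out", "body": {
  "moves": [
    {"slide": [0,0,0.005],"spin": 0},
    {"slide": [0,0,0.005],"spin": 0},
    {"slide": [0,0,0],"spin": 0}
  ]
}}

```text
t: 8.52
eef_pos: [339.5, -309.8, 5.3]
tcp_rot: [3.142, 0.0, 3.022]
ft_force: [0.5, 0.1, -0.4]
opening: 0.007
grip_force: 0.0
```

Emit:
{"method": "carry_out", "body": {
  "moves": [
    {"slide": [0,0,0.005],"spin": 0},
    {"slide": [0,0,0.005],"spin": 0},
    {"slide": [0,0,0],"spin": 0}
  ]
}}

```text
t: 8.77
eef_pos: [339.4, -309.7, 1.1]
tcp_rot: [3.141, -0.0, 3.022]
ft_force: [-0.4, 0.7, -0.0]
opening: 0.005
grip_force: 0.0
```

Emit:
{"method": "carry_out", "body": {
  "moves": [
    {"slide": [0,0,0.005],"spin": 0},
    {"slide": [0,0,0.005],"spin": 0},
    {"slide": [0,0,0],"spin": 0}
  ]
}}

```text
t: 9.02
eef_pos: [339.4, -309.7, -3.0]
tcp_rot: [3.141, -0.0, 3.022]
ft_force: [-0.4, 0.6, -0.3]
opening: 0.007
grip_force: 0.0
```

```bash
python3 go.py -189 -363 -10
```

```text
t 9.02 saw [[-189.5 -363.    -3. ]] rot [ 3.141 -0.     3.022] want yaw 3.0215 open 0.007 F [-0.4  0.6 -0.3]
need mm [ 0.5 -0.  -7. ] tool share [-0.0013  0.0001  0.0176]
```

Confirmed: the reported z is below the bench without any contact. I go on down gently until it touches.

Emit:
{"method": "carry_out", "body": {
  "moves": [
    {"slide": [0,0,0.005],"spin": 0},
    {"slide": [0,0,0.005],"spin": 0},
    {"slide": [0,0,0],"spin": 0}
  ]
}}

```text
t: 9.27
eef_pos: [339.4, -309.7, -6.9]
tcp_rot: [3.141, -0.0, 3.022]
ft_force: [0.2, -0.7, -0.5]
opening: -0.0
grip_force: 0.0
```

Emit:
{"method": "carry_out", "body": {
  "moves": [
    {"slide": [0,0,0.005],"spin": 0},
    {"slide": [0,0,0],"spin": 0}
  ]
}}

```text
t: 9.43
eef_pos: [339.4, -309.7, -8.8]
tcp_rot: [3.141, -0.0, 3.022]
ft_force: [0.5, 0.4, -0.1]
opening: 0.005
grip_force: 0.0
```

Emit:
{"method": "carry_out", "body": {
  "moves": [
    {"slide": [0,0,0.005],"spin": 0},
    {"slide": [0,0,0],"spin": 0}
  ]
}}

```text
t: 9.6
eef_pos: [339.4, -309.7, -10.8]
tcp_rot: [3.141, -0.0, 3.022]
ft_force: [0.2, -0.2, -0.0]
opening: 0.003
grip_force: 0.0
```

Emit:
{"method": "carry_out", "body": {
  "moves": [
    {"slide": [0,0,0.005],"spin": 0},
    {"slide": [0,0,0],"spin": 0}
  ]
}}

```text
t: 9.77
eef_pos: [339.4, -309.7, -12.8]
tcp_rot: [3.141, -0.0, 3.022]
ft_force: [0.7, -0.3, 0.6]
opening: 0.004
grip_force: 0.0
```

Emit:
{"method": "carry_out", "body": {
  "moves": [
    {"slide": [0,0,0.005],"spin": 0},
    {"slide": [0,0,0],"spin": 0}
  ]
}}

```text
t: 9.93
eef_pos: [339.4, -309.7, -14.8]
tcp_rot: [3.141, -0.0, 3.022]
ft_force: [-0.4, 0.4, 0.2]
opening: 0.002
grip_force: 0.0
```

Emit:
{"method": "carry_out", "body": {
  "moves": [
    {"slide": [0,0,0.004],"spin": 0},
    {"slide": [0,0,0],"spin": 0}
  ]
}}

```text
t: 10.1
eef_pos: [339.4, -309.7, -16.4]
tcp_rot: [3.141, -0.0, 3.022]
ft_force: [-0.0, 1.2, 0.1]
opening: 0.004
grip_force: 0.0
```

Emit:
{"method": "carry_out", "body": {
  "moves": [
    {"slide": [0,0,0.004],"spin": 0},
    {"slide": [0,0,0],"spin": 0}
  ]
}}

```text
t: 10.27
eef_pos: [339.4, -309.7, -18.0]
tcp_rot: [3.141, -0.0, 3.022]
ft_force: [-0.2, -0.3, -0.2]
opening: 0.009
grip_force: 0.0
```

Emit:
{"method": "carry_out", "body": {
  "moves": [
    {"slide": [0,0,0.004],"spin": 0},
    {"slide": [0,0,0],"spin": 0}
  ]
}}

```text
t: 10.43
eef_pos: [339.4, -309.7, -19.6]
tcp_rot: [3.141, -0.0, 3.022]
ft_force: [0.1, -0.1, -0.5]
opening: 0.006
grip_force: 0.0
```

Emit:
{"method": "carry_out", "body": {
  "moves": [
    {"slide": [0,0,0.004],"spin": 0},
    {"slide": [0,0,0],"spin": 0}
  ]
}}

```text
t: 10.6
eef_pos: [339.5, -309.8, -20.9]
tcp_rot: [-3.142, 0.0, 3.022]
ft_force: [-1.2, 0.7, 2.5]
opening: 0.0
grip_force: 1.2
```

Contact at a reported z of −20.5, so the real tip is 20.5 mm above the reported TCP. With the tip on the bench (z=0) I can now check for a sideways offset as well.

Run:
```python
from h import *; from cell import *
s=state(); e=s["eef_pos"].copy(); e[2]=0; P=np.load("P.npy"); t=w2s(P,e)[0]
c=read_camera("scene"); np.savez("scene2.npz",**c)
q0=proj(c,[e])[0]; x0,y0=(q0-[55,65]).astype(int); s=7
im=cv2.resize(c["color"][y0:y0+85,x0:x0+110,::-1],None,fx=s,fy=s,interpolation=cv2.INTER_CUBIC)
im=(255*(im/255.)**.5).astype(np.uint8)
for z,w,col in((0,(10,12),(0,255,0)),(78,(37.5,90),(0,0,255))):
    q=proj(c,s2w(P,[t+[a*w[0],b*w[1],z] for a,b in((1,1),(1,-1),(-1,-1),(-1,1))]))
    q=((q+.5-[x0,y0])*s).round().astype(int); print(q.tolist())
    cv2.polylines(im,[q],True,col,1)
cv2.imwrite("pics/touch.png",im); print(q0,x0,y0,t)
```

```text
[[442, 448], [391, 503], [345, 474], [396, 420]]
[[618, 185], [207, 619], [23, 496], [440, 82]]
[106.69878807 247.36359167] 51 182 [-189.35740231 -363.15914625    0.        ]
```

View pics/touch.png

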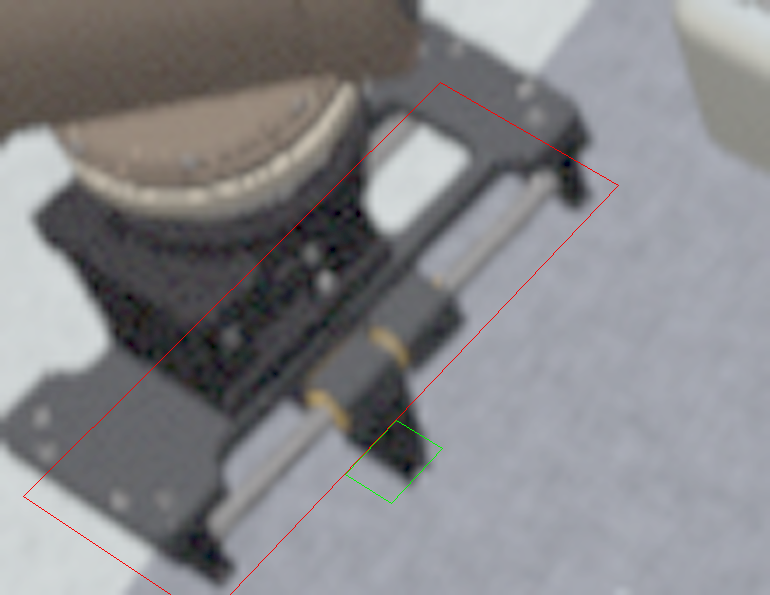

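The tip's +x edge is centred at (420,473) against a predicted (416,475), so there is no sideways offset. The joined tip is only about 10 mm thick. Real z = reported z + 20.5, so I go back in with that correction.

Emit:
{"method": "carry_out", "body": {
  "moves": [
    {"slide": [0,0,-0.09],"spin": 0},
    {"slide": [0,0,-0.09],"spin": 0},
    {"slide": [0,0,-0.09],"spin": 0},
    {"slide": [0,0,-0.09],"spin": 0},
    {"slide": [0,0,-0.09],"spin": 0},
    {"slide": [0,0,-0.09],"spin": 0},
    {"slide": [0,0,-0.09],"spin": 0},
    {"slide": [0,0,-0.09],"spin": 0},
    {"slide": [0,0,-0.09],"spin": 0},
    {"slide": [0,0,0],"spin": 0}
  ]
}}

```text
t: 11.48
eef_pos: [340.6, -311.1, 309.1]
tcp_rot: [-3.135, 0.007, 3.022]
ft_force: [0.1, -0.1, -1.2]
opening: 0.006
grip_force: 0.0
```

Emit:
{"method": "carry_out", "body": {
  "moves": [
    {"slide": [-0.0586,0.0663,0],"spin": 0},
    {"slide": [-0.0586,0.0663,0],"spin": 0},
    {"slide": [-0.0586,0.0663,0],"spin": 0},
    {"slide": [-0.0586,0.0663,0],"spin": 0},
    {"slide": [-0.0586,0.0663,0],"spin": 0},
    {"slide": [-0.0586,0.0663,0],"spin": 0},
    {"slide": [-0.0586,0.0663,0],"spin": 0},
    {"slide": [-0.0586,0.0663,0],"spin": 0},
    {"slide": [-0.0586,0.0663,0],"spin": 0},
    {"slide": [-0.0586,0.0663,0],"spin": 0},
    {"slide": [0,0,0],"spin": 0},
    {"slide": [0,0,0],"spin": 0}
  ]
}}

```text
t: 12.48
eef_pos: [604.3, -73.2, 301.5]
tcp_rot: [3.141, -0.002, 3.024]
ft_force: [0.6, 0.3, -0.4]
opening: 0.001
grip_force: 0.0
```

```bash
python3 go.py 45 -98 132.5
```

```text
t 12.48 saw [[ 45.2 -96.5 301.5]] rot [ 3.141e+00 -2.000e-03  3.024e+00] want yaw 3.0215 open 0.001 F [ 0.6  0.3 -0.4]
need mm [  -0.4   -1.5 -169. ] tool share [-2.000e-04 -3.900e-03  4.226e-01]
```

Emit:
{"method": "carry_out", "body": {
  "moves": [
    {"slide": [0,-0.004,0.09],"spin": 0},
    {"slide": [0,0,0.09],"spin": 0},
    {"slide": [0,0,0.09],"spin": 0},
    {"slide": [0,0,0.07],"spin": 0},
    {"slide": [0,0,0.04],"spin": 0},
    {"slide": [0,0,0.025],"spin": 0},
    {"slide": [0,0,0.015],"spin": 0},
    {"slide": [0,0,0],"spin": 0},
    {"slide": [0,0,0],"spin": 0}
  ]
}}

```text
t: 13.23
eef_pos: [603.9, -76.4, 135.9]
tcp_rot: [-3.142, 0.001, 3.022]
ft_force: [0.8, 0.7, 0.6]
opening: 0.004
grip_force: 0.0
```

```bash
python3 go.py 45 -60 132.5
```

```text
t 13.23 saw [[ 45.1 -99.8 135.9]] rot [-3.142e+00  1.000e-03  3.022e+00] want yaw 3.0215 open 0.004 F [0.8 0.7 0.6]
need mm [ 4.6 39.5 -3.4] tool share [0.0003 0.0994 0.0085]
```

Emit:
{"method": "carry_out", "body": {
  "moves": [
    {"slide": [0,0.01,0.007],"spin": 0},
    {"slide": [0,0.01,0],"spin": 0},
    {"slide": [0,0.006,0],"spin": 0},
    {"slide": [0,0.006,0],"spin": 0},
    {"slide": [0,0.006,0],"spin": 0},
    {"slide": [0,0.006,0],"spin": 0},
    {"slide": [0,0.006,0],"spin": 0},
    {"slide": [0,0.006,0],"spin": 0},
    {"slide": [0,0.006,0],"spin": 0},
    {"slide": [0,0.006,0],"spin": 0},
    {"slide": [0,0.006,0],"spin": 0}
  ]
}}

```text
t: 14.15
eef_pos: [607.3, -46.6, 132.4]
tcp_rot: [-3.141, 0.0, 3.022]
ft_force: [-0.0, -3.5, 3.4]
opening: 0.002
grip_force: 2.0
```

```bash
python3 go.py 45 -60 132.5
python3 - <<'E'
from h import *; from cell import *
# bar position: difference of bar -y end face between the pictures
c=read_camera("scene"); a=C["scene"]["color"]; b=c["color"]; P=np.load("P.npy")
L=np.linspace(-110,-20,46)
q=proj(c,s2w(P,[[52,y,164] for y in L])).astype(np.float32)
for im in(a,b): print(cv2.remap(cv2.cvtColor(im,cv2.COLOR_RGB2GRAY),q[None,:,0],q[None,:,1],1)[0].tolist())
E
```

```text
t 14.15 saw [[ 45.  -69.7 132.4]] rot [-3.141  0.     3.022] want yaw 3.0215 open 0.002 F [-0.  -3.5  3.4]
need mm [1.2 9.7 0.1] tool share [-0.0001  0.0243 -0.0003]
[137, 135, 134, 135, 135, 135, 130, 114, 91, 79, 74, 74, 75, 77, 92, 123, 154, 162, 162, 161, 162, 162, 163, 162, 161, 161, 161, 160, 161, 161, 161, 160, 160, 161, 159, 160, 160, 160, 159, 159, 159, 158, 158, 158, 159, 159]
[145, 142, 133, 126, 121, 120, 122, 129, 138, 143, 145, 148, 146, 136, 107, 67, 38, 32, 31, 31, 31, 31, 31, 29, 32, 35, 51, 65, 107, 139, 149, 163, 167, 170, 169, 164, 158, 152, 153, 152, 159, 155, 157, 154, 156, 156]
```

The finger is pushing now (about 3.5 N), so I check where the bar's far end and near end are before going on.

```bash
cat > prof.py <<'E'
from h import *; from cell import *
c=read_camera("scene"); P=np.load("P.npy")
def pr(x,y0,y1,z=164):
    L=np.arange(y0,y1,2.); q=proj(c,s2w(P,[[x,y,z] for y in L])).astype(np.float32)
    for im in(C["scene"]["color"],c["color"]): print(x,y0,cv2.remap(cv2.cvtColor(im,cv2.COLOR_RGB2GRAY),q[None,:,0],q[None,:,1],1)[0].tolist())
pr(53,30,92); pr(48,30,92); pr(56,-90,-10)
E
python3 prof.py
```

```text
53 30 [158, 158, 158, 159, 159, 159, 159, 158, 154, 139, 116, 89, 72, 68, 67, 68, 68, 67, 67, 68, 67, 65, 72, 82, 106, 129, 136, 137, 130, 121, 112]
53 30 [166, 167, 168, 168, 168, 166, 167, 166, 166, 167, 167, 168, 169, 168, 167, 166, 166, 161, 141, 115, 85, 69, 71, 83, 111, 135, 145, 146, 139, 129, 119]
48 30 [157, 157, 157, 157, 156, 157, 158, 157, 155, 141, 119, 92, 72, 68, 66, 67, 68, 68, 67, 68, 69, 67, 72, 86, 108, 130, 136, 137, 133, 123, 114]
48 30 [166, 166, 166, 166, 165, 166, 166, 166, 167, 167, 166, 167, 167, 167, 167, 167, 163, 148, 121, 80, 52, 40, 37, 39, 52, 68, 88, 114, 134, 126, 119]
56 -90 [75, 76, 76, 78, 87, 116, 128, 132, 134, 141, 142, 145, 145, 138, 138, 132, 133, 137, 142, 142, 144, 139, 137, 132, 132, 133, 140, 140, 139, 141, 136, 137, 131, 133, 134, 141, 141, 141, 140, 135]
56 -90 [146, 147, 146, 138, 118, 80, 45, 34, 32, 31, 32, 35, 39, 44, 55, 91, 129, 135, 147, 143, 144, 143, 142, 138, 141, 141, 148, 146, 140, 141, 139, 142, 137, 140, 139, 146, 143, 139, 141, 139]
```

The bar has moved 18 mm: its far end is now at y≈68, the stop is at ≈78, so about 10 mm remain. I continue.

Emit:
{"method": "carry_out", "body": {
  "moves": [
    {"slide": [0,0.004,0],"spin": 0},
    {"slide": [0,0.004,0],"spin": 0},
    {"slide": [0,0.004,0],"spin": 0},
    {"slide": [0,0.003,0],"spin": 0},
    {"slide": [0,0.003,0],"spin": 0},
    {"slide": [0,0,0],"spin": 0},
    {"slide": [0,0,0],"spin": 0}
  ]
}}

```text
t: 14.83
eef_pos: [608.0, -39.3, 132.1]
tcp_rot: [3.141, -0.0, 3.022]
ft_force: [-0.1, -1.2, 2.3]
opening: 0.004
grip_force: 0.7
```

Emit:
{"method": "carry_out", "body": {
  "moves": [
    {"slide": [0,0.003,0],"spin": 0},
    {"slide": [0,0.002,0],"spin": 0},
    {"slide": [0,0,0],"spin": 0}
  ]
}}

```text
t: 15.08
eef_pos: [608.2, -37.3, 132.1]
tcp_rot: [3.141, -0.0, 3.022]
ft_force: [0.7, -1.5, 1.2]
opening: 0.004
grip_force: 0.9
```

```bash
python3 go.py 45 -60 132.5;python3 prof.py
```

```text
t 15.08 saw [[ 44.8 -60.5 132.1]] rot [ 3.141 -0.     3.022] want yaw 3.0215 open 0.004 F [ 0.7 -1.5  1.2]
need mm [0.2 0.4 0.4] tool share [-0.0005  0.0012 -0.0009]
53 30 [158, 158, 158, 159, 159, 159, 159, 158, 154, 139, 116, 89, 72, 68, 67, 68, 68, 67, 67, 68, 67, 65, 72, 82, 106, 129, 136, 137, 130, 121, 112]
53 30 [167, 168, 168, 167, 167, 165, 166, 166, 166, 166, 168, 168, 167, 167, 167, 166, 166, 165, 166, 168, 168, 166, 151, 138, 121, 125, 133, 133, 133, 126, 118]
48 30 [157, 157, 157, 157, 156, 157, 158, 157, 155, 141, 119, 92, 72, 68, 66, 67, 68, 68, 67, 68, 69, 67, 72, 86, 108, 130, 136, 137, 133, 123, 114]
48 30 [125, 138, 157, 161, 164, 165, 165, 166, 166, 166, 165, 165, 166, 166, 166, 166, 165, 166, 166, 166, 165, 162, 142, 110, 75, 46, 43, 44, 45, 54, 61]
56 -90 [75, 76, 76, 78, 87, 116, 128, 132, 134, 141, 142, 145, 145, 138, 138, 132, 133, 137, 142, 142, 144, 139, 137, 132, 132, 133, 140, 140, 139, 141, 136, 137, 131, 133, 134, 141, 141, 141, 140, 135]
56 -90 [145, 146, 146, 146, 146, 144, 138, 122, 92, 57, 40, 32, 30, 31, 31, 34, 36, 40, 47, 79, 121, 125, 137, 136, 140, 139, 146, 145, 140, 142, 139, 142, 139, 144, 141, 145, 142, 138, 140, 139]
```

Nearly there. I press on in 1 mm steps until the force rises.

Emit:
{"method": "carry_out", "body": {
  "moves": [
    {"slide": [0,0.0025,0],"spin": 0},
    {"slide": [0,0,0],"spin": 0}
  ]
}}

```text
t: 15.3
eef_pos: [608.4, -36.4, 132.2]
tcp_rot: [3.141, -0.0, 3.022]
ft_force: [-0.5, -1.8, 0.8]
opening: 0.003
grip_force: 0.9
```

Emit:
{"method": "carry_out", "body": {
  "moves": [
    {"slide": [0,0.0025,0],"spin": 0},
    {"slide": [0,0,0],"spin": 0}
  ]
}}

```text
t: 15.47
eef_pos: [608.4, -35.8, 132.2]
tcp_rot: [-3.141, -0.0, 3.022]
ft_force: [-1.1, -4.0, 1.2]
opening: 0.008
grip_force: 2.1
```

Emit:
{"method": "carry_out", "body": {
  "moves": [
    {"slide": [0,0.0025,0],"spin": 0},
    {"slide": [0,0,0],"spin": 0},
    {"slide": [0,0,0],"spin": 0}
  ]
}}

```text
t: 15.72
eef_pos: [608.5, -35.6, 132.2]
tcp_rot: [-3.14, -0.0, 3.022]
ft_force: [-2.1, -9.4, 1.7]
opening: 0.006
grip_force: 4.7
```

Emit:
{"method": "carry_out", "body": {
  "moves": [
    {"slide": [0,0.0025,0],"spin": 0},
    {"slide": [0,0,0],"spin": 0},
    {"slide": [0,0,0],"spin": 0}
  ]
}}

```text
t: 15.97
eef_pos: [608.5, -35.4, 132.2]
tcp_rot: [-3.139, -0.0, 3.022]
ft_force: [-1.5, -14.8, 0.3]
opening: 0.005
grip_force: 7.3
```

The bar is stalled against the stop at 14.8 N. I back off in −y, rise, and move over the handle.

Emit:
{"method": "carry_out", "body": {
  "moves": [
    {"slide": [0,-0.02,0],"spin": 0},
    {"slide": [0,-0.03,0],"spin": 0},
    {"slide": [0,0,-0.08],"spin": 0},
    {"slide": [0,0,-0.08],"spin": 0},
    {"slide": [0,0,-0.08],"spin": 0},
    {"slide": [0,0,-0.08],"spin": 0},
    {"slide": [0,0,0],"spin": 0},
    {"slide": [0,0,0],"spin": 0}
  ]
}}

```text
t: 16.63
eef_pos: [606.7, -53.7, 261.7]
tcp_rot: [3.141, 0.003, 3.022]
ft_force: [0.5, 0.0, -0.6]
opening: 0.006
grip_force: 0.0
```

```bash
python3 go.py -78 0 260;python3 prof.py
```

```text
t 16.63 saw [[ 45.3 -76.9 261.7]] rot [3.141e+00 3.000e-03 3.022e+00] want yaw 3.0215 open 0.006 F [ 0.5  0.  -0.6]
need mm [-113.2   91.1   -1.7] tool share [0.3081 0.1924 0.0034]
53 30 [158, 158, 158, 159, 159, 159, 159, 158, 154, 139, 116, 89, 72, 68, 67, 68, 68, 67, 67, 68, 67, 65, 72, 82, 106, 129, 136, 137, 130, 121, 112]
53 30 [164, 164, 164, 163, 163, 162, 162, 162, 162, 164, 165, 164, 164, 164, 164, 162, 163, 162, 163, 166, 166, 167, 162, 154, 146, 143, 143, 144, 137, 127, 118]
48 30 [157, 157, 157, 157, 156, 157, 158, 157, 155, 141, 119, 92, 72, 68, 66, 67, 68, 68, 67, 68, 69, 67, 72, 86, 108, 130, 136, 137, 133, 123, 114]
48 30 [162, 163, 163, 163, 162, 163, 162, 162, 162, 162, 162, 163, 163, 162, 162, 162, 162, 163, 163, 163, 163, 162, 159, 152, 149, 147, 145, 144, 139, 128, 118]
56 -90 [75, 76, 76, 78, 87, 116, 128, 132, 134, 141, 142, 145, 145, 138, 138, 132, 133, 137, 142, 142, 144, 139, 137, 132, 132, 133, 140, 140, 139, 141, 136, 137, 131, 133, 134, 141, 141, 141, 140, 135]
56 -90 [142, 143, 144, 144, 143, 142, 137, 122, 97, 75, 73, 76, 79, 79, 78, 80, 81, 83, 100, 122, 142, 141, 140, 136, 138, 138, 143, 142, 137, 139, 137, 140, 137, 142, 139, 143, 140, 136, 137, 136]
```

No gap remains between the bar and the stop. Next, move over the handle.

Emit:
{"method": "carry_out", "body": {
  "moves": [
    {"slide": [0.077,0.048,0],"spin": 0},
    {"slide": [0.077,0.048,0],"spin": 0},
    {"slide": [0.077,0.048,0],"spin": 0},
    {"slide": [0.077,0.048,0],"spin": 0},
    {"slide": [0,0,0.02],"spin": 0},
    {"slide": [0,0,0.03],"spin": 0},
    {"slide": [0,0,0.02],"spin": 0},
    {"slide": [0,0,0],"spin": 0},
    {"slide": [0,0,0],"spin": 0}
  ]
}}

```text
t: 17.43
eef_pos: [493.1, 37.3, 231.3]
tcp_rot: [3.142, -0.002, 3.022]
ft_force: [0.4, 0.4, 0.2]
opening: 0.006
grip_force: 0.0
```

```bash
python3 go.py -78 0 138
```

```text
t 17.43 saw [[-7.840e+01 -2.000e-01  2.313e+02]] rot [ 3.142e+00 -2.000e-03  3.022e+00] want yaw 3.0215 open 0.006 F [0.4 0.4 0.2]
need mm [  0.5   0.1 -93.3] tool share [-0.0016  0.0004  0.2331]
```

Emit:
{"method": "carry_out", "body": {
  "moves": [
    {"slide": [0,0,0.03],"spin": 0},
    {"slide": [0,0,0.03],"spin": 0},
    {"slide": [0,0,0.0125],"spin": 0},
    {"slide": [0,0,0.0125],"spin": 0},
    {"slide": [0,0,0.0125],"spin": 0},
    {"slide": [0,0,0.0125],"spin": 0},
    {"slide": [0,0,0.0125],"spin": 0}
  ]
}}

```text
t: 18.02
eef_pos: [493.2, 37.5, 183.6]
tcp_rot: [3.142, 0.0, 3.022]
ft_force: [-0.4, -0.0, 6.5]
opening: 0.006
grip_force: 2.5
```

Emit:
{"method": "carry_out", "body": {
  "moves": [
    {"slide": [0,0,0.0125],"spin": 0},
    {"slide": [0,0,0.0125],"spin": 0},
    {"slide": [0,0,0.0125],"spin": 0},
    {"slide": [0,0,0.0125],"spin": 0},
    {"slide": [0,0,0],"spin": 0}
  ]
}}

```text
t: 18.43
eef_pos: [493.4, 37.5, 163.1]
tcp_rot: [3.141, 0.0, 3.022]
ft_force: [-0.4, -0.5, 1.4]
opening: 0.005
grip_force: 0.7
```

```bash
python3 go.py -78 0 138
```

```text
t 18.43 saw [[-7.820e+01  1.000e-01  1.631e+02]] rot [3.141 0.    3.022] want yaw 3.0215 open 0.005 F [-0.4 -0.5  1.4]
need mm [  0.2  -0.1 -25.1] tool share [-0.0005 -0.0003  0.0627]
```

Emit:
{"method": "carry_out", "body": {
  "moves": [
    {"slide": [0,0,0.01],"spin": 0},
    {"slide": [0,0,0.01],"spin": 0},
    {"slide": [0,0,0.01],"spin": 0}
  ]
}}

```text
t: 18.68
eef_pos: [493.1, 37.6, 151.6]
tcp_rot: [3.141, 0.0, 3.022]
ft_force: [-4.0, 0.2, 6.9]
opening: 0.004
grip_force: 3.1
```

Emit:
{"method": "carry_out", "body": {
  "moves": [
    {"slide": [0,0,0.0075],"spin": 0},
    {"slide": [0,0,0.0075],"spin": 0},
    {"slide": [0,0,0.0075],"spin": 0}
  ]
}}

```text
t: 18.93
eef_pos: [492.8, 37.6, 142.5]
tcp_rot: [3.142, -0.001, 3.022]
ft_force: [-5.0, 0.2, 8.1]
opening: 0.006
grip_force: 3.5
```

Emit:
{"method": "carry_out", "body": {
  "moves": [
    {"slide": [0,0,0.005],"spin": 0},
    {"slide": [0,0,0.005],"spin": 0},
    {"slide": [0,0,0],"spin": 0}
  ]
}}

```text
t: 19.18
eef_pos: [492.3, 37.7, 138.3]
tcp_rot: [3.142, -0.002, 3.022]
ft_force: [-3.2, 0.2, 4.6]
opening: 0.004
grip_force: 2.1
```

Nearly at the bottom. I continue until it meets the hard stop.

Emit:
{"method": "carry_out", "body": {
  "moves": [
    {"slide": [0,0,0.004],"spin": 0},
    {"slide": [0,0,0],"spin": 0}
  ]
}}

```text
t: 19.35
eef_pos: [492.4, 37.7, 137.3]
tcp_rot: [-3.142, -0.001, 3.022]
ft_force: [-7.7, 0.6, 12.8]
opening: 0.007
grip_force: 6.3
```

Emit:
{"method": "carry_out", "body": {
  "moves": [
    {"slide": [0,0,0.004],"spin": 0},
    {"slide": [0,0,0],"spin": 0}
  ]
}}

```text
t: 19.52
eef_pos: [492.4, 37.7, 136.9]
tcp_rot: [3.142, -0.001, 3.022]
ft_force: [-12.1, 0.0, 29.7]
opening: 0.003
grip_force: 14.3
```

Emit:
{"method": "carry_out", "body": {
  "moves": [
    {"slide": [0,0,0.003],"spin": 0},
    {"slide": [0,0,0],"spin": 0},
    {"slide": [0,0,0],"spin": 0}
  ]
}}

```text
t: 19.77
eef_pos: [492.5, 37.7, 136.7]
tcp_rot: [3.142, 0.0, 3.022]
ft_force: [-16.5, 0.3, 41.4]
opening: 0.007
grip_force: 20.5
```

A hard stop at the expected height (41 N, real z≈157). I lift out straight up.

Emit:
{"method": "carry_out", "body": {
  "moves": [
    {"slide": [0,0,-0.03],"spin": 0},
    {"slide": [0,0,-0.08],"spin": 0},
    {"slide": [0,0,-0.1],"spin": 0},
    {"slide": [0,0,-0.1],"spin": 0},
    {"slide": [0,0,-0.1],"spin": 0},
    {"slide": [0,0,-0.05],"spin": 0},
    {"slide": [0,0,0],"spin": 0},
    {"slide": [0,0,0],"spin": 0}
  ]
}}

```text
t: 20.43
eef_pos: [493.3, 37.5, 318.5]
tcp_rot: [3.141, 0.002, 3.022]
ft_force: [-0.7, 0.6, -0.3]
opening: 0.003
grip_force: 0.0
```

```bash
python3 go.py -78 0 330;python3 prof.py
python3 - <<'E'
from h import *; from cell import *
c=read_camera("scene"); P=np.load("P.npy"); g=cv2.cvtColor(c["color"],cv2.COLOR_RGB2GRAY)
# handle top line seen along saw x at y=0 for a locked handle, and at the old raised grip; foot on bar
def v(pts): q=proj(c,s2w(P,pts)).astype(np.float32); return cv2.remap(g,q[None,:,0],q[None,:,1],1)[0].tolist(), cv2.remap(cv2.cvtColor(C["scene"]["color"],cv2.COLOR_RGB2GRAY),q[None,:,0],q[None,:,1],1)[0].tolist()
print("locked grip",v([[-20-r*np.cos(.0175),0,150+r*np.sin(.0175)] for r in range(42,90,6)]))
print("raised grip",v([[-20-r*np.cos(.733),0,150+r*np.sin(.733)] for r in range(42,90,6)]))
print("foot",v([[45,0,z] for z in range(164,186,4)]))
E
```

```text
t 20.43 saw [[-7.830e+01  1.000e-01  3.185e+02]] rot [3.141e+00 2.000e-03 3.022e+00] want yaw 3.0215 open 0.003 F [-0.7  0.6 -0.3]
need mm [ 0.2 -0.1 11.5] tool share [-0.0007 -0.0002 -0.0287]
53 30 [158, 158, 158, 159, 159, 159, 159, 158, 154, 139, 116, 89, 72, 68, 67, 68, 68, 67, 67, 68, 67, 65, 72, 82, 106, 129, 136, 137, 130, 121, 112]
53 30 [157, 158, 158, 157, 157, 155, 156, 156, 156, 157, 158, 158, 158, 158, 158, 156, 156, 156, 156, 157, 159, 160, 155, 148, 139, 136, 137, 137, 131, 122, 113]
48 30 [157, 157, 157, 157, 156, 157, 158, 157, 155, 141, 119, 92, 72, 68, 66, 67, 68, 68, 67, 68, 69, 67, 72, 86, 108, 130, 136, 137, 133, 123, 114]
48 30 [155, 155, 155, 155, 155, 156, 156, 156, 155, 155, 156, 157, 157, 156, 155, 156, 156, 156, 156, 156, 156, 156, 152, 145, 142, 140, 138, 138, 133, 123, 114]
56 -90 [75, 76, 76, 78, 87, 116, 128, 132, 134, 141, 142, 145, 145, 138, 138, 132, 133, 137, 142, 142, 144, 139, 137, 132, 132, 133, 140, 140, 139, 141, 136, 137, 131, 133, 134, 141, 141, 141, 140, 135]
56 -90 [136, 136, 137, 137, 138, 136, 131, 117, 93, 71, 70, 72, 73, 74, 74, 76, 77, 80, 97, 118, 136, 135, 135, 131, 132, 132, 137, 137, 132, 134, 133, 134, 129, 131, 131, 138, 135, 130, 132, 132]
locked grip ([52, 34, 34, 33, 33, 31, 31, 30], [138, 138, 139, 139, 138, 139, 138, 139])
raised grip ([138, 138, 137, 137, 137, 136, 136, 134], [39, 35, 37, 35, 37, 34, 36, 35])
foot ([37, 38, 47, 57, 60, 58], [155, 156, 156, 157, 158, 157])
```

The handle's black grip lies along the locked line, the foot is on the bar, there is no gap at the stop, and the hand is well above the guard. I hand in the job.

```bash
python3 -c "
from cell import *
print(job_done())"
```

```text
the job is handed in; nothing more can be done
None
```

I handed the job in with the bar against the length stop, the clamp handle locked down with its foot on the bar, and the hand out of the guard; camera and force readings agreed, but the hand-in returned no verdict.

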